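# Gearbox parts from the wash rack to the build rack, last off first on

## Task

Move the four gearbox parts from the aluminium wash rack to the plywood build rack, one to each post, in reverse order along the row: the part at the left end of the wash rack goes to the right end of the build rack, its neighbour to the next post in, and so on to the part at the right end, which goes to the left end. Each part must sit flat on its seat plate with the post up through its bore, the same way up as it was, and be left standing there.

Things in the scene. Friction and masses are not known exactly. Their poses are not given: they have to be found in the camera images.
- wash_rack: the start rack, near or far: an aluminium tray 80 (x) by 330 (y) by 12 mm with 5 mm lips on its long edges, roughly crosswise before the robot, +y to the robot's left. It carries the four seat plates in a row at y = +120, +40, -40, -120 mm, x = 0. Fixed. Origin: centre of the underside, on the bench
- build_rack: the goal rack, empty at first: a plywood board 80 (x) by 330 (y) by 12 mm, roughly alongside the wash rack, +y to the robot's left too. Four dark steel seat plates (64 x 64 x 10 mm, tops 22 mm above the bench) at y = +120, +40, -40, -120 mm, x = 0, each with a central post 10 mm thick, 30 mm tall (top 52 mm above the bench). Fixed. Origin: centre of the underside, on the bench
- spur_gear: a plain steel gear wheel, 56 mm in diameter and 26 mm tall, straight sides (the teeth are fine, grip it as a cylinder). Loose, about 330 g. A 26 mm bore runs right through and fits loosely (8 mm play each way) over the 10 mm posts. Origin: centre of the underside; z up the bore.
- pinion: the small, narrow steel gear, 40 mm in diameter and 36 mm tall, straight sides, toothed (grip it as a cylinder). Loose, about 190 g. A 26 mm bore runs right through and fits loosely (8 mm play each way) over the 10 mm posts. Origin: centre of the underside; z up the bore.
- cluster_gear: a stepped double steel gear, 40 mm tall in all: the lower wheel 56 mm in diameter from 0 to 16 mm height, the upper, narrower wheel 38 mm in diameter from 16 to 40 mm. It stands wide end down. Loose, about 300 g. A 26 mm bore runs right through and fits loosely (8 mm play each way) over the 10 mm posts. Origin: centre of the underside; z up the bore.
- bearing: a smooth steel ball bearing without teeth, 52 mm in diameter and 24 mm tall, with a dark ring in its top face; rigid, nothing turns in it. Loose, about 220 g. A 26 mm bore runs right through and fits loosely (8 mm play each way) over the 10 mm posts. Origin: centre of the underside; z up the bore.
- seat_a: one of four identical steel seat plates of the wash rack, 64 x 64 x 10 mm, with a central post 10 mm thick and 30 mm tall. Fixed. At the start the spur gear stands on it, bore over the post: it marks where that part came from. Origin: centre of the plate's underside, 12 mm above the bench; plate top 22 mm, post top 52 mm above the bench
- seat_b: one of four identical steel seat plates of the wash rack, 64 x 64 x 10 mm, with a central post 10 mm thick and 30 mm tall. Fixed. At the start the pinion stands on it, bore over the post: it marks where that part came from. Origin: centre of the plate's underside, 12 mm above the bench; plate top 22 mm, post top 52 mm above the bench
- seat_c: one of four identical steel seat plates of the wash rack, 64 x 64 x 10 mm, with a central post 10 mm thick and 30 mm tall. Fixed. At the start the cluster gear stands on it, bore over the post: it marks where that part came from. Origin: centre of the plate's underside, 12 mm above the bench; plate top 22 mm, post top 52 mm above the bench
- seat_d: one of four identical steel seat plates of the wash rack, 64 x 64 x 10 mm, with a central post 10 mm thick and 30 mm tall. Fixed. At the start the bearing stands on it, bore over the post: it marks where that part came from. Origin: centre of the plate's underside, 12 mm above the bench; plate top 22 mm, post top 52 mm above the bench
Mind the look-alikes: they are no part of the job. Leave any red look-alike of the bearing alone.

How it is judged:
By the outcome, as a careful person would: the job done as asked, in the order asked, and still so for the second after the job is handed in, with the robot touching nothing.
It also fails if it takes over 96 s, if anything falls off the work surface, if the arm or the gripper's body presses on something with over 40 N, if the wrist force passes 120 N, or if a joint passes its speed limit or range.

## Robot

A 7-joint arm with a two-finger parallel gripper is mounted at the origin on the work surface. World frame = base frame: x ahead of the robot, y to its left, z up, the work surface at z = 0. Lengths are in mm, angles in rad, forces in N, time in s.
With the tool pointing down it reaches from about 425 to 875 mm from the base axis. Payload 4.7 kg.
Tool frame: the origin (TCP) lies at the very end of the fingers, on their centre line; the grasp point (between the pads) lies 19 mm behind it; z points along the fingers, y is the direction in which the jaws open and shut (so a half turn about z gives the same grasp; the last joint's range is limited). The gripper opens to 85 mm and grips with 20 to 120 N. Pads are 22 mm wide; open, the fingers measure 114 mm over their backs; the gripper's body (76 mm by 85 mm) begins 54 mm behind the grasp point. The pads swing forward as they close: fully open they stand 13 mm farther back than shut.
Start: joints at [0.014, 0.321, -0.07, 1.45, 0.023, 1.371, -0.057], TCP at [650.019, -0.025, 231.349] pointing down, gripper open.
Joint ranges: [-2.86, 2.86], [-0.3, 2.09], [-1.38, 1.24], [0.06, 2.45], [-1.56, 4.7], [0.09, 2.05], [-2.69, 2.69]. Speed limits (rad/s): [2.57, 2.57, 3.14, 3.14, 3.14, 3.14, 3.14].

## Interface

Orientations are given as a unit quaternion [w, x, y, z].
In Python, from plant import r gives the robot as it stands. Calls block until the motion is done:
- r.move_to(position, orientation): joint-space move of the TCP to a pose.
- r.move_l(position, frame=None, velocity=150): straight line of the TCP; frame=None keeps the orientation; velocity is the mean speed in mm/s.
- r.move_j(angles): joint-space move.
- r.command_gripper(opening, effort=None): finger opening in mm; effort is the grip in N (None keeps the last); returns when the fingers have stopped.
- r.wait(seconds).
- r.ik(position, orientation): joint angles nearest the present ones, or None.
- r.observe(): the state.
- r.read_camera(name): name is "scene" or "side" or "wrist"; returns the picture (384x512x3 uint8, blue, green, red); there is no depth.
- r.get_calibration(name): a dict with "vfov" (degrees; the focal length in pixels is half the picture's height over the tangent of half this angle, whatever the lens; pixels are square), "cx", "cy" (the principal point, pixels), "R" (3x3) and "t" (3): a world point X has camera coordinates R X + t. Camera axes: x right, y down, z forward; pixel columns grow to the right and rows downward; lengths in mm; the calibration is good to about 2 mm. A picture is of the moment at which its call begins: read the wrist's pose just before it. get_calibration takes no time and is no camera call; for the wrist camera it gives the pose at the moment of the call.
A pose or a line that the arm cannot do raises r.IKError and nothing moves.
- r.close_job(): hands the job in, once; it reports no verdict.
Trained networks look in the newest picture that a camera, given by its name, has taken for a name from the list of things; names that differ only in an ending like _2 or _b are one class to them, and where a whole thing is asked for, a point or a joint stands for the part that bears it (a point fixed in the world has none). Each returns a list of dicts, best first, with "score" (0 to 1); they miss things now and then, are a little off and sometimes report something else, mostly with a low value. They report only what shows in the picture. A call takes as long as a camera call. They do not tell look-alikes from the thing itself.
- r.spot_in(camera, target): "point" ([x, y, z] in mm, in world coordinates, good to about 4 mm: the middle of the surface that is visible of it).
- r.pinpoint(camera, target): "point" ([x, y, z] in mm, in world coordinates, good to about 4 mm: a listed point, or the origin of a listed thing).
The state is a dict: "time_s": time; "joints": joint angles; "joint_velocities": joint speeds; "joint_torque": joint torques, N m; "tool_pos": TCP position; "tcp_rot": TCP orientation; "force": force on the tool from outside, world axes, zero at the start; "torque": the same for the moment, N m; "width": finger opening in mm.
Only numpy, scipy, OpenCV 4.12 (cv2) and the standard library are available. Lean on these libraries where they do the work, as an engineer would, in place of code of your own. Each camera call takes 0.05 s, during which the arm holds its last target.

## Working session

There is one attempt and no reset: what is moved stays moved. The work goes in short steps, each a Python script; the robot and the scene stay as the last script left them, time stands still between calls to the robot, and variables do not carry over. Pictures are saved under pics/ and viewed, and the job is handed in when it is done.

```bash
ls; mkdir -p pics; python3 - <<'E'
from plant import r
import cv2
for n in ["scene","side","wrist"]:
    im=r.read_camera(n); cv2.imwrite(f"pics/{n}0.png",im)
    c=r.get_calibration(n); print(n,c)
    for t in ["spur_gear","pinion","cluster_gear","bearing","wash_rack","build_rack"]:
        print(t,[(round(d["score"],2),[round(v) for v in d["point"]]) for d in r.pinpoint(n,t)])
s=r.observe(); print(s["time_s"],s["tcp_rot"],s["force"])
E
```

```text
pics
scene {'vfov': 45.99937976678035, 'cx': 258.70295346560414, 'cy': 189.45368304450324, 'R': array([[-0.06874609,  0.99738244, -0.02241058],
       [ 0.58935408,  0.02247669, -0.80756212],
       [-0.80494456, -0.06872451, -0.58935659]]), 't': array([  67.30846398, -269.315729  , 1340.35633113])}
spur_gear [(0.67, [476, -77, 24])]
pinion [(0.61, [445, 157, 20])]
cluster_gear [(0.6, [467, 1, 21])]
bearing [(0.7, [330, 146, 3]), (0.61, [457, 76, 21])]
wash_rack [(0.61, [464, 35, -2])]
build_rack [(0.71, [631, -108, 2])]
side {'vfov': 54.08277331829046, 'cx': 255.44251973501915, 'cy': 190.83650062487635, 'R': array([[ 0.66836546, -0.74380721, -0.00620092],
       [-0.56600285, -0.50315083, -0.65305437],
       [ 0.48262655,  0.43998872, -0.75728564]]), 't': array([-341.67087754,  317.62384037,  543.69091527])}
spur_gear [(0.58, [474, -79, 23])]
pinion []
cluster_gear [(0.63, [464, 1, 21])]
bearing [(0.92, [325, 146, -4]), (0.66, [453, 73, 26])]
wash_rack [(0.67, [462, 34, -1])]
build_rack [(0.77, [632, -109, 1])]
wrist {'vfov': 67.82159599688109, 'cx': 258.87591553924295, 'cy': 189.48997679046164, 'R': array([[ 9.99998649e-01, -1.63786955e-03, -1.42218410e-04],
       [-1.52440802e-03, -9.56154274e-01,  2.92859490e-01],
       [-6.15648382e-04, -2.92858877e-01, -9.56155478e-01]]), 't': array([-649.69993046,  -37.6284606 ,  380.04295383])}
spur_gear [(0.67, [477, -84, 23])]
pinion [(0.79, [441, 155, 26]), (0.55, [631, -110, 3])]
cluster_gear [(0.86, [467, -3, 21])]
bearing [(0.63, [456, 75, 21])]
wash_rack [(0.87, [462, 38, 3])]
build_rack [(0.66, [629, -110, 2])]
1.05 [4.99755365e-05 7.07086258e-01 7.07127302e-01 1.90904293e-05] [0.50520603 0.02795107 0.11663192]
```

View pics/scene0.png

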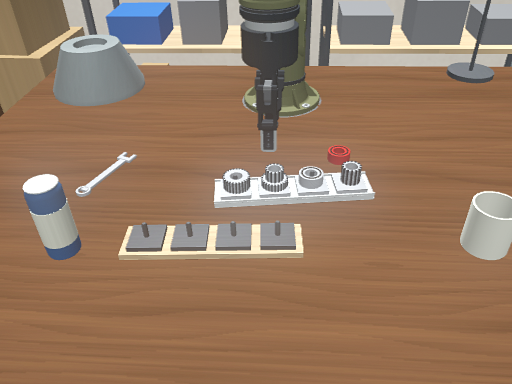

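View pics/side0.png

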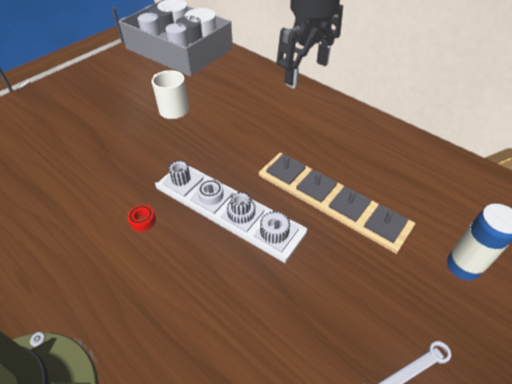

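View pics/wrist0.png

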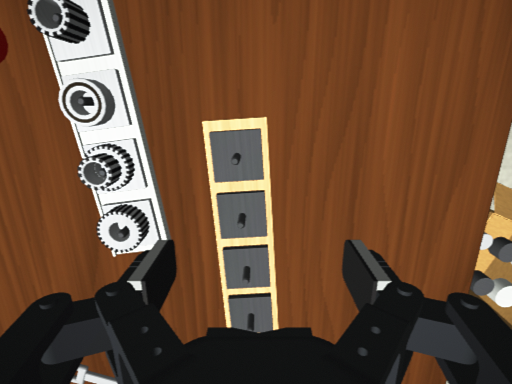

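Red look-alike bearing is at about (338,155) in the scene view. The wash row, from the robot's left, is pinion, bearing, cluster, spur. I'll take two more wrist views, one per rack.

```bash
cat > h.py <<'E'
import numpy as np, cv2, pickle
from scipy.spatial.transform import Rotation as Ro
def quat(yaw):
    # tool y along world x rotated by yaw, z down
    M=Ro.from_euler('z',yaw).as_matrix()@np.array([[0,1,0],[1,0,0],[0,0,-1.]])
    q=Ro.from_matrix(M).as_quat(); return [q[3],q[0],q[1],q[2]]
def K(c,h=384):
    f=h/2/np.tan(np.radians(c["vfov"])/2); return f
def proj(c,X):
    X=np.atleast_2d(X); p=X@np.array(c["R"]).T+np.array(c["t"]); f=K(c)
    return np.c_[c["cx"]+f*p[:,0]/p[:,2], c["cy"]+f*p[:,1]/p[:,2]]
E
python3 - <<'E'
from plant import r
from h import *
V={}
def snap(n,cam="wrist"):
    c=r.get_calibration(cam); im=r.read_camera(cam); V[n]=(c,im); cv2.imwrite(f"pics/{n}.png",im)
    
snap("w0"); snap("s0","scene"); snap("d0","side")
for n,p in [("w1",[620,-80,290]),("w2",[520,70,290]),("w3",[500,20,260])]:
    r.move_to(p,quat(0)); snap(n)
    ts=(["build_rack"] if n=="w1" else [])+ ["spur_gear","pinion","cluster_gear","bearing","wash_rack"]
    if n=="w3": ts=["bearing","pinion"]
    for t in ts: print(n,t,[(round(d["score"],2),[round(v) for v in d["point"]]) for d in r.pinpoint("wrist",t)])
pickle.dump(V,open("V.pkl","wb")); print(r.observe()["time_s"])
im=np.hstack([V["w1"][1],V["w2"][1]]); cv2.imwrite("pics/w12.png",cv2.resize(im,(800,300)))
E
```

```text
w1 build_rack [(0.71, [629, -110, 4])]
w1 spur_gear []
w1 pinion []
w1 cluster_gear [(0.59, [464, -4, 19])]
w1 bearing [(0.98, [458, 75, 24])]
w1 wash_rack [(0.95, [463, 38, 2])]
w2 spur_gear [(0.56, [478, -79, 25])]
w2 pinion [(0.77, [443, 159, 24])]
w2 cluster_gear [(0.57, [466, -4, 20])]
w2 bearing [(0.92, [457, 74, 20]), (0.77, [328, 141, -1])]
w2 wash_rack [(0.86, [463, 36, 0])]
w3 bearing [(0.76, [456, 76, 22]), (0.61, [326, 144, 0])]
w3 pinion [(0.92, [443, 156, 25])]
3.6
```

View pics/w1.png

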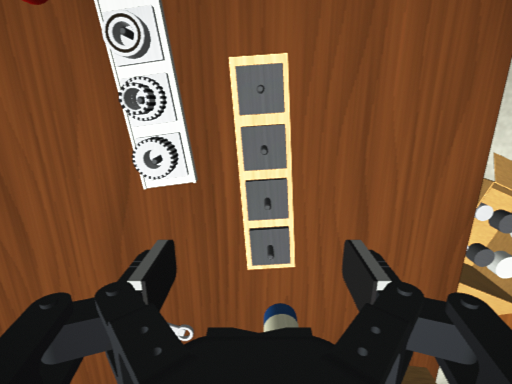

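View pics/w2.png

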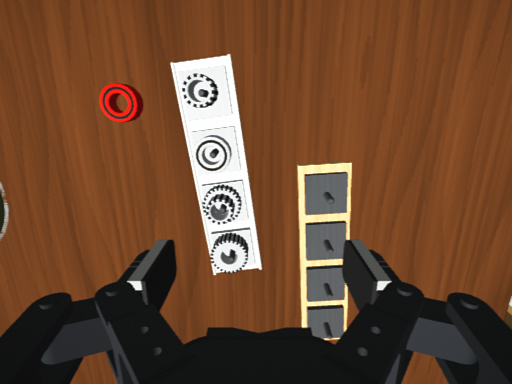

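View pics/w3.png

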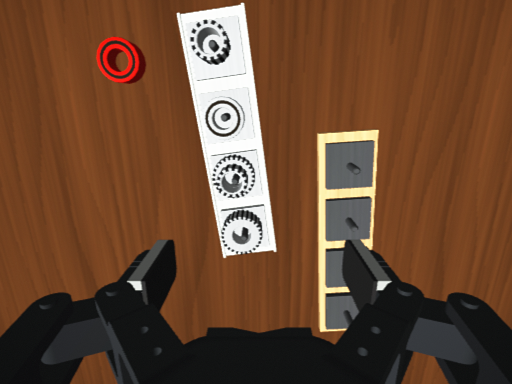

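```bash
cat > seg.py <<'E'
from h import *
V=pickle.load(open("V.pkl","rb"))
from scipy.optimize import least_squares
def corners(mask,mina,maxa):
    out=[]
    cs,_=cv2.findContours(mask,cv2.RETR_EXTERNAL,cv2.CHAIN_APPROX_NONE)
    for k in cs:
        a=cv2.contourArea(k)
        if mina<a<maxa:
            h=cv2.convexHull(k)
            for e in np.arange(1,12,.5):
                q=cv2.approxPolyDP(h,e,True)
                if len(q)==4: out.append(q[:,0].astype(float)); break
    return out
obs=[]
for n in ["w0","w1","w2","w3"]:
    c,im=V[n]; 
    hsv=cv2.cvtColor(im,cv2.COLOR_BGR2HSV)
    m=((hsv[...,1]<60)&(hsv[...,2]>45)&(hsv[...,2]<115)).astype(np.uint8)*255
    m=cv2.morphologyEx(m,cv2.MORPH_CLOSE,np.ones((7,7)))
    m=cv2.morphologyEx(m,cv2.MORPH_OPEN,np.ones((7,7)))
    th=0.06; u=np.array([-np.sin(th),np.cos(th)]); 
    for q in corners(m,900,5000):
        # match to predicted plate
        for y in (120,40,-40,-120):
            for sx,sy in ((1,1),(1,-1),(-1,1),(-1,-1)):
                l=np.array([32*sx,y+32*sy]); R=np.array([[np.cos(th),-np.sin(th)],[np.sin(th),np.cos(th)]])
                p=R@l+[630,-109]; px=proj(c,[p[0],p[1],22])[0]
                ctr=proj(c,[*(R@[0,y]+[630,-109]),22])[0]
                if np.linalg.norm(q.mean(0)-ctr)<14:
                    d=np.linalg.norm(q-px,axis=1)
                    if d.min()<14: obs.append((n,l,q[d.argmin()]))
print(len(obs),{n:sum(o[0]==n for o in obs) for n in V})
def res(p):
    x,y,th,z=p; R=np.array([[np.cos(th),-np.sin(th)],[np.sin(th),np.cos(th)]])
    return np.concatenate([proj(V[n][0],[*(R@l+[x,y]),z])[0]-q for n,l,q in obs])
s=least_squares(res,[630,-109,.06,22],loss="soft_l1"); print("build",s.x.round(3)); rr=res(s.x).reshape(-1,2)
for n in V:
    i=[k for k,o in enumerate(obs) if o[0]==n]
    if i: print(n,rr[i].mean(0).round(2),rr[i].std(0).round(2))
obs2=[]
for n in ["w2","w3","s0","d0"]:
    c,im=V[n]; hsv=cv2.cvtColor(im,cv2.COLOR_BGR2HSV)
    m=((hsv[...,1]<45)&(hsv[...,2]>130)).astype(np.uint8)*255
    m=cv2.morphologyEx(m,cv2.MORPH_CLOSE,np.ones((9,9)))
    if n[0]!="w": continue
    for q in corners(m,6000,40000):
        print(n,q.tolist()); th=.13; R=np.array([[np.cos(th),-np.sin(th)],[np.sin(th),np.cos(th)]])
        for l in ([40,165],[40,-165],[-40,165],[-40,-165]):
            px=proj(c,[*(R@l+[463,37]),17])[0]; d=np.linalg.norm(q-px,axis=1)
            if d.min()<15: obs2.append((n,l,q[d.argmin()]))
obs=obs2; f=lambda p: res([*p,17])
s=least_squares(f,[463,37,.13],loss="soft_l1"); print("wash",s.x.round(3)); print(f(s.x).reshape(-1,2).round(1).tolist())
E
python3 seg.py
```

```text
55 {'w0': 16, 's0': 0, 'd0': 0, 'w1': 16, 'w2': 16, 'w3': 7}
build [ 6.29682e+02 -1.11510e+02  5.80000e-02  1.57940e+01]
w0 [ 0.36 -0.29] [1.4  1.98]
w1 [0.01 0.6 ] [1.5  1.18]
w2 [-0.29 -0.48] [1.76 1.27]
w3 [-0.43  0.27] [0.65 0.82]
w2 [[229.0, 54.0], [261.0, 268.0], [214.0, 274.0], [171.0, 63.0]]
w3 [[243.0, 0.0], [275.0, 251.0], [224.0, 257.0], [177.0, 13.0]]
wash [4.62928e+02 3.61400e+01 1.29000e-01]
[[0.4, -0.4], [0.2, 0.8], [-0.6, -0.8], [-0.1, 0.2], [0.2, 2.1], [0.9, -0.1], [-0.5, -0.5], [-0.4, 0.1]]
```

```bash
cat > ov.py <<'E'
from h import *
V=pickle.load(open("V.pkl","rb"))
def rot(th): return np.array([[np.cos(th),-np.sin(th)],[np.sin(th),np.cos(th)]])
def draw(n,build,wash,parts,box,sc,out):
    c,im=V[n]; x0,y0,x1,y1=box
    im=cv2.resize(im[y0:y1,x0:x1],None,fx=sc,fy=sc,interpolation=cv2.INTER_CUBIC)
    pt=lambda X:((proj(c,X)+.5-[x0,y0])*sc-.5)
    def poly(X,col,cl=True): cv2.polylines(im,[np.round(pt(X)*8).astype(int)],cl,col,1,cv2.LINE_AA,3)
    for (x,y,th),col in ((build,(0,255,0)),(wash,(255,0,255))):
        R=rot(th)
        for yy in (120,40,-40,-120):
            sq=[[*(R@[a,yy+b]+[x,y]),22] for a,b in ((32,32),(32,-32),(-32,-32),(-32,32))]
            poly(np.array(sq),col)
            p=R@[0,yy]+[x,y]; a=np.linspace(0,6.28,30)
            poly(np.c_[p[0]+5*np.cos(a),p[1]+5*np.sin(a),52+0*a],(0,255,255))
    for (x,y,z,rad) in parts:
        a=np.linspace(0,6.28,40); poly(np.c_[x+rad*np.cos(a),y+rad*np.sin(a),z+0*a],(0,0,255))
        poly(np.c_[x+13*np.cos(a),y+13*np.sin(a),z+0*a],(255,128,0))
    cv2.imwrite(out,im)
E
python3 - <<'E'
from ov import *
b=[629.7,-111.5,.058]; w=[462.9,36.1,.129]
R=rot(w[2]); parts=[(*(R@[0,y]+w[:2]),z,rad) for y,z,rad in ((120,58,20),(40,46,26),(-40,62,19),(-120,48,28))]
draw("w1",b,w,parts,(90,0,310,280),2.1,"pics/o1.png")
draw("w2",b,w,parts,(150,40,370,300),2.2,"pics/o2.png")
E
```

```text
(no output)
```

View pics/o1.png

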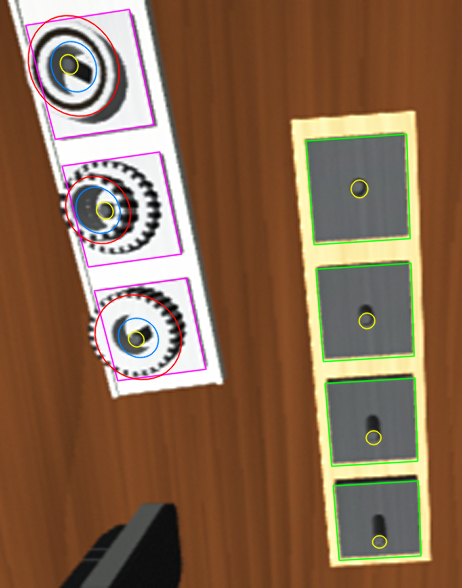

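View pics/o2.png

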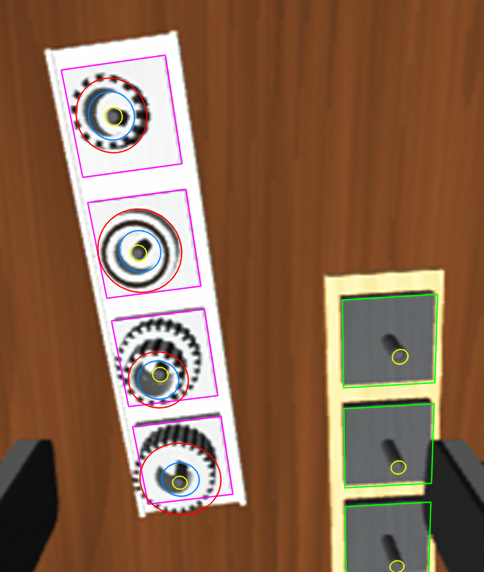

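```bash
python3 - <<'E'
from h import *
V=pickle.load(open("V.pkl","rb"))
g=cv2.cvtColor(V["w1"][1],cv2.COLOR_BGR2HSV)[...,2]
print(g[160:270,262].tolist()); print(g[222:234,255].tolist())
E
sed -i 's/hsv\[...,2\]>45)&(hsv\[...,2\]<115/hsv[...,2]>58)\&(hsv[...,2]<100/; s/MORPH_CLOSE,np.ones((7,7))/MORPH_CLOSE,np.ones((3,3))/; s/MORPH_OPEN,np.ones((7,7))/MORPH_OPEN,np.ones((3,3))/' seg.py; python3 seg.py
python3 - <<'E'
from h import *
V=pickle.load(open("V.pkl","rb"))
a=cv2.resize(V["w1"][1][50:270,225:300],None,fx=2.6,fy=2.6,interpolation=cv2.INTER_CUBIC)
b=cv2.resize(V["w0"][1][110:330,200:280],None,fx=2.6,fy=2.6,interpolation=cv2.INTER_CUBIC)
c=cv2.resize(V["w3"][1][120:340,310:385],None,fx=2.6,fy=2.6,interpolation=cv2.INTER_CUBIC)
cv2.imwrite("pics/posts.png",np.hstack([a,b,c]))
E
```

```text
[103, 105, 104, 104, 103, 104, 104, 103, 102, 144, 255, 254, 253, 252, 252, 252, 253, 255, 255, 117, 44, 103, 104, 103, 103, 104, 103, 103, 103, 104, 103, 104, 104, 104, 104, 103, 104, 103, 103, 103, 102, 103, 104, 103, 104, 104, 104, 105, 104, 105, 104, 104, 104, 105, 104, 105, 104, 104, 103, 141, 255, 255, 254, 253, 253, 254, 255, 192, 48, 38, 102, 102, 101, 101, 100, 100, 102, 101, 101, 101, 100, 100, 101, 100, 100, 100, 100, 100, 100, 100, 100, 102, 101, 103, 102, 102, 101, 102, 102, 103, 102, 102, 104, 103, 115, 234, 255, 255, 255, 149]
[255, 254, 254, 254, 255, 255, 91, 34, 90, 101, 100, 100]
8 {'w0': 8, 's0': 0, 'd0': 0, 'w1': 0, 'w2': 0, 'w3': 0}
build [ 6.28288e+02 -1.32583e+02  5.20000e-02 -1.14110e+01]
w0 [ 0.15 -0.34] [0.85 1.86]
w2 [[229.0, 54.0], [261.0, 268.0], [214.0, 274.0], [171.0, 63.0]]
w3 [[243.0, 0.0], [275.0, 251.0], [224.0, 257.0], [177.0, 13.0]]
wash [4.62928e+02 3.61400e+01 1.29000e-01]
[[0.4, -0.4], [0.2, 0.8], [-0.6, -0.8], [-0.1, 0.2], [0.2, 2.1], [0.9, -0.1], [-0.5, -0.5], [-0.4, 0.1]]
```

View pics/posts.png

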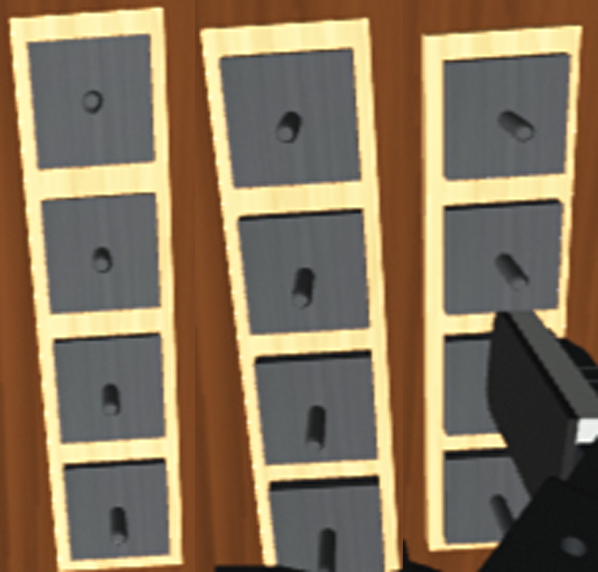

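```bash
sed -i 's/hsv\[...,2\]>58)&(hsv\[...,2\]<100/hsv[...,2]>80)\&(hsv[...,2]<120/' seg.py; python3 seg.py
cat > posts.py <<'E'
from h import *
from scipy.optimize import least_squares
V=pickle.load(open("V.pkl","rb"))
P={"w1":[(120,260.4,88.8),(40,264.6,150.8),(-40,268.1,206.9),(-120,270.8,256.9)],"w0":[(120,235.4,160.8),(40,241.2,225.4),(-40,246.5,279.2)],"w3":[(120,356.2,170.8),(40,354.6,228.1)]}
def f(p):
    x,y,th,z=p
    return np.concatenate([proj(V[n][0],[x-np.sin(th)*yy,y+np.cos(th)*yy,z])[0]+.0-[u,v] for n in P for yy,u,v in P[n]])
s=least_squares(f,[630,-110,.058,52]);print("posts",s.x.round(3),f(s.x).round(1))
s=least_squares(lambda p:f([*p,52]),[630,-110,.058]);print("posts z52",s.x.round(3))
E
python3 posts.py
```

```text
52 {'w0': 16, 's0': 0, 'd0': 0, 'w1': 16, 'w2': 12, 'w3': 8}
build [ 6.29774e+02 -1.11678e+02  6.10000e-02  1.55250e+01]
w0 [ 0.43 -0.08] [1.06 1.92]
w1 [-0.    0.23] [1.19 1.17]
w2 [ 0.13 -0.51] [1.5  1.15]
w3 [-0.5   0.14] [0.62 1.12]
w2 [[229.0, 54.0], [261.0, 268.0], [214.0, 274.0], [171.0, 63.0]]
w3 [[243.0, 0.0], [275.0, 251.0], [224.0, 257.0], [177.0, 13.0]]
wash [4.62928e+02 3.61400e+01 1.29000e-01]
[[0.4, -0.4], [0.2, 0.8], [-0.6, -0.8], [-0.1, 0.2], [0.2, 2.1], [0.9, -0.1], [-0.5, -0.5], [-0.4, 0.1]]
posts [ 6.30266e+02 -1.10724e+02  6.50000e-02  4.88730e+01] [ 0.1  0.2 -0.2  0.6 -0.2 -0.2  0.3 -0.9 -0.1  0.3 -0.  -0.8 -0.2  1.
  0.2 -0.3  0.1  0.1]
posts z52 [ 6.30130e+02 -1.09785e+02  6.70000e-02]
```

```bash
python3 - <<'E'
from h import *
V=pickle.load(open("V.pkl","rb"))
for n,(x,y) in {"w2":(165,55),"w3":(175,0)}.items():
    im=V[n][1][y:y+230,x:x+110]
    im=np.hstack([im[:115],im[115:]])
    im=cv2.resize(im,None,fx=3.6,fy=3.6,interpolation=cv2.INTER_CUBIC)
    for k in range(0,im.shape[1],36): cv2.line(im,(k,0),(k,4 if k%180 else 10),(0,0,255),1)
    cv2.imwrite(f"pics/z{n}.png",im); print(im.shape)
for n,(x,y) in {"w0":(25,0),"w1":(95,0)}.items():
    im=V[n][1][y:y+260,x:x+140]
    im=np.hstack([im[:130],im[130:]])
    im=cv2.resize(im,None,fx=2.8,fy=2.8,interpolation=cv2.INTER_CUBIC)
    cv2.imwrite(f"pics/z{n}.png",im); print(im.shape)
E
```

```text
(414, 792, 3)
(414, 792, 3)
(364, 784, 3)
(364, 784, 3)
```

View pics/zw2.png

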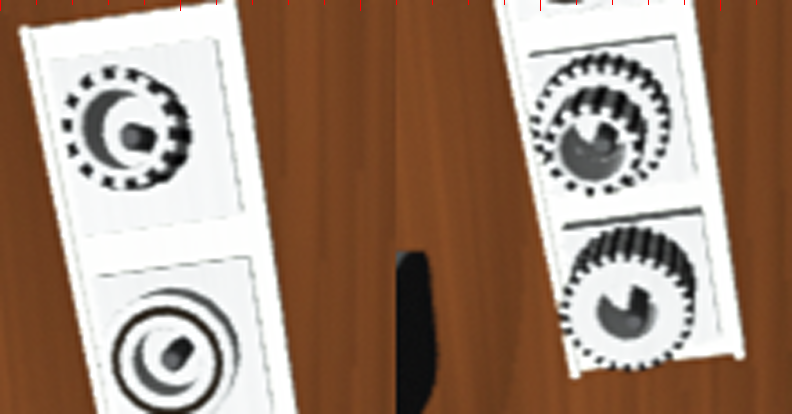

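View pics/zw3.png

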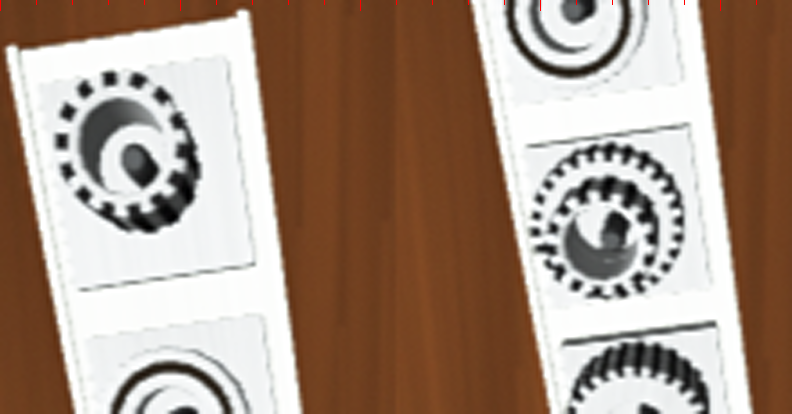

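View pics/zw0.png

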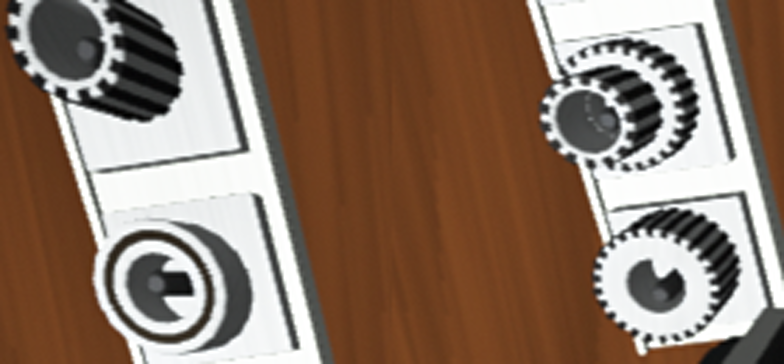

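View pics/zw1.png

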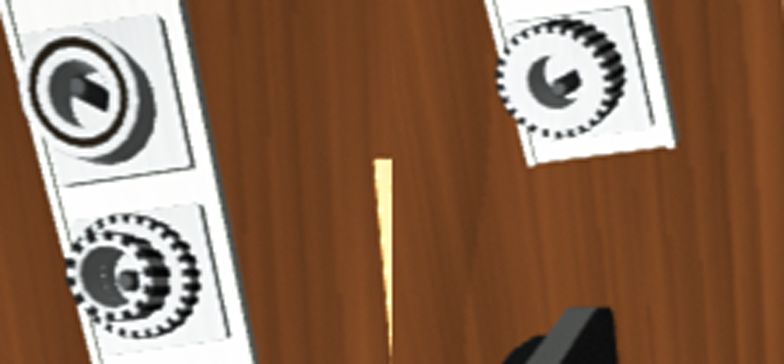

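```bash
cat > parts.py <<'E'
from h import *
from scipy.optimize import least_squares
V=pickle.load(open("V.pkl","rb"))
def cv(n,x,y):
    s,ox,h,half={"w2":(3.6,165,115,396),"w3":(3.6,175,115,396),"w0":(2.8,25,130,392),"w1":(2.8,95,130,392)}[n]
    oy=55 if n=="w2" else 0
    if x>half: x-=half; y+=h*s
    return (x+.5)/s-.5+ox,(y+.5)/s-.5+oy
C={"pinion":[("w2",119,128),("w3",120,142)],
"bearing":[("w2",167,359),("w3",173.5,427.5),("w0",159,286),("w1",80,91)],
"cluster":[("w2",595,148),("w3",601,243),("w0",588,121),("w1",106,275)],
"spur":[("w2",628.5,310),("w0",656,286),("w1",555.5,82)]}
Z=dict(pinion=58,bearing=46,cluster=62,spur=48)
w=[462.9,36.1,.129];Rw=np.array([[np.cos(.129),-np.sin(.129)],[np.sin(.129),np.cos(.129)]])
for k in C:
    f=lambda p:np.concatenate([proj(V[n][0],p)[0]-cv(n,x,y) for n,x,y in C[k]])
    s=least_squares(f,[463,37,50]); s2=least_squares(lambda p:f([*p,Z[k]]),[463,37])
    print(k,s.x.round(1),"fixz",s2.x.round(1),"rack",(Rw.T@(s2.x-w[:2])).round(1),f([*s2.x,Z[k]]).round(1))
E
python3 parts.py
```

```text
pinion [445.2 157.4  62.3] fixz [444.4 157.9] rack [ -2.6 123.2] [-0.1 -0.4  0.1  0.3]
bearing [455.5  74.7  46.5] fixz [455.3  74.7] rack [-2.6 39.2] [ 0.3  0.3 -0.2 -0.7  0.4  0.1 -0.5  0.3]
cluster [465.3  -1.3  63. ] fixz [465.   -1.5] rack [ -2.8 -37.6] [-0.7  0.2 -0.1 -0.3 -0.2 -0.1  1.   0.1]
spur [474.8 -80.6  47.7] fixz [474.9 -80.5] rack [  -3.1 -117.2] [-0.   0.4  0.3 -0.2 -0.4 -0.2]
```

Measured heights agree with the text: part tops at 62, 46.5, 63 and 48 mm, post tops at about 49–52 mm. First transfer: spur gear to the far-left post.

```bash
cat > go.py <<'E'
from plant import r
from h import *
B=(630.2,-110.2,.065); WY=.129
PART=dict(spur=(474.9,-80.5,26),cluster=(465,-1.5,41),bearing=(455.3,74.7,25.5),pinion=(444.6,157.8,30))
def st(m):
    s=r.observe(); print(m,round(s["time_s"],1),s["tool_pos"].round(1) if hasattr(s["tool_pos"],"round") else s["tool_pos"],"w",round(s["width"],1),"F",np.round(s["force"],1))
    return s
def post(y): return B[0]-np.sin(B[2])*y, B[1]+np.cos(B[2])*y
def pick(n,op=85):
    x,y,z=PART[n]; r.command_gripper(op,60)
    r.move_to([x,y,z+60],quat(WY)); r.move_l([x,y,z],velocity=80); st("down")
    r.command_gripper(0,60); st("grip"); r.move_l([x,y,z+65],velocity=100); st("lifted")
def carry(n,yy):
    x,y=post(yy); z=PART[n][2]
    r.move_to([x,y,z+65],quat(B[2])); st("over")
def snap(f,cam="wrist"):
    cv2.imwrite(f"pics/{f}.png",r.read_camera(cam))
E
python3 - <<'E'
from go import *
pick("spur"); carry("spur",120); snap("c1"); snap("c1s","scene"); snap("c1d","side")
im=np.vstack([np.hstack([cv2.imread("pics/c1.png"),cv2.imread("pics/c1d.png")])]); cv2.imwrite("pics/c1b.png",cv2.resize(im,(800,300)))
E
```

```text
down 5.5 [475.4 -80.5  26.4] w 85.4 F [0.  0.6 0.2]
grip 6.0 [475.2 -80.6  27.2] w 54.3 F [-2.3  0.6  7.3]
lifted 6.8 [474.2 -80.4  90.2] w 54.5 F [-0.1 -1.  -4.1]
over 7.5 [621.6   9.5  89.4] w 54.2 F [-0.8 -1.1 -3.8]
```

View pics/c1b.png

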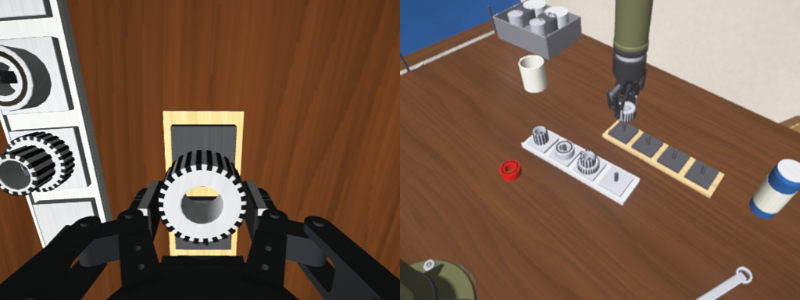

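View pics/c1s.png

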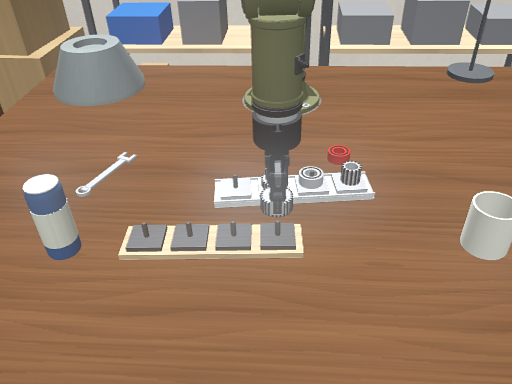

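```bash
python3 - <<'E'
from go import *
c=r.get_calibration("wrist"); s=r.observe(); p=s["tool_pos"]
for z in (110,112): print(proj(c,[p[0],p[1],z]))
im=cv2.imread("pics/c1.png")[180:340,180:340]; cv2.imwrite("pics/c1z.png",cv2.resize(im,None,fx=3.6,fy=3.6,interpolation=cv2.INTER_CUBIC))
E
```

```text
[[259.44864724 260.71066505]]
[[259.4502958  262.91318359]]
```

View pics/c1z.png

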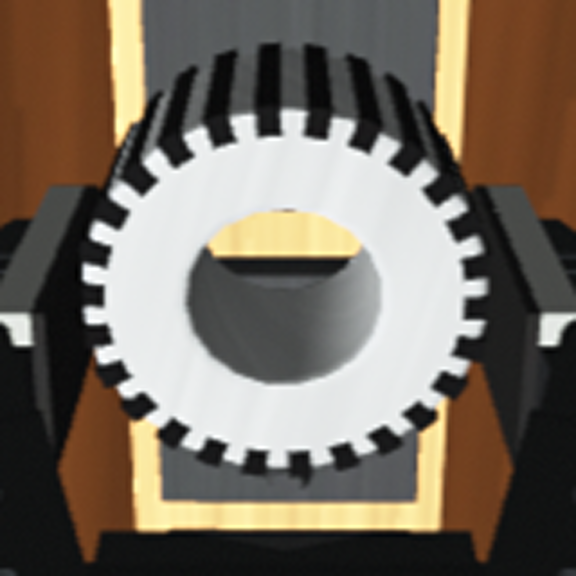

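The held gear's bore centre at (259,262) matches the TCP projection, so it's centred. Next I lower it.

```bash
cat >> go.py <<'E'
def place(n,yy,dz=0.5,op=85):
    x,y=post(yy); z=PART[n][2]
    r.move_l([x,y,z+32],velocity=120); st("near post")
    r.move_l([x,y,z+10],velocity=60); s=st("on post")
    if np.hypot(*s["force"][:2])>8 or s["force"][2]>8: print("CONTACT - stop"); return False
    r.move_l([x,y,z+dz+0.5],velocity=40); st("seat")
    r.command_gripper(op); st("open"); r.move_l([x,y,z+70],velocity=150); return True
E
python3 - <<'E'
from go import *
ok=place("spur",120)
if ok: r.move_to([600,-40,260],quat(0)); snap("p1"); snap("p1s","scene"); st("")
im=np.hstack([cv2.imread("pics/p1.png"),cv2.imread("pics/p1s.png")]); cv2.imwrite("pics/p1b.png",cv2.resize(im,(800,300)))
E
```

```text
near post 8.1 [621.8   9.1  57.7] w 54.5 F [ 0.2 -0.2 -3.2]
on post 8.6 [622.1   9.5  35.5] w 54.5 F [-0.1  0.2 -4.1]
seat 8.9 [623.2   9.6  27.4] w 54.2 F [ 0.2  0.5 -1.3]
open 9.4 [622.5   9.5  27.2] w 85.3 F [ 0.  -0.3  0. ]
 10.8 [599.  -39.2 257.2] w 84.8 F [ 0.7  1.  -1. ]
```

View pics/p1b.png

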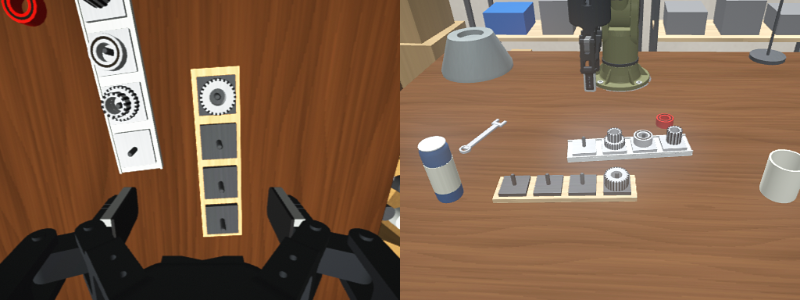

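The spur gear is seated with its post centred in the bore. Next the cluster gear, gripped by its upper wheel.

```bash
python3 - <<'E'
from go import *
pick("cluster"); carry("cluster",40); snap("c2"); snap("c2d","side")
c=r.get_calibration("wrist"); p=r.observe()["tool_pos"]; print(proj(c,[p[0],p[1],p[2]+21]))
im=np.hstack([cv2.imread("pics/c2.png"),cv2.imread("pics/c2d.png")]); cv2.imwrite("pics/c2b.png",cv2.resize(im,(800,300)))
E
```

```text
down 12.8 [465.5  -1.5  41.4] w 84.7 F [-0.4 -0.6  0.5]
grip 13.3 [465.5  -1.5  41.8] w 36.7 F [-1.3  1.2  5.6]
lifted 14.1 [464.3  -1.5 105.2] w 36.7 F [-0.3 -0.6 -2.8]
over 14.8 [626.6 -69.9 104.4] w 36.2 F [ 0.5 -0.3 -3.1]
[[259.43811766 262.42425881]]
```

View pics/c2b.png

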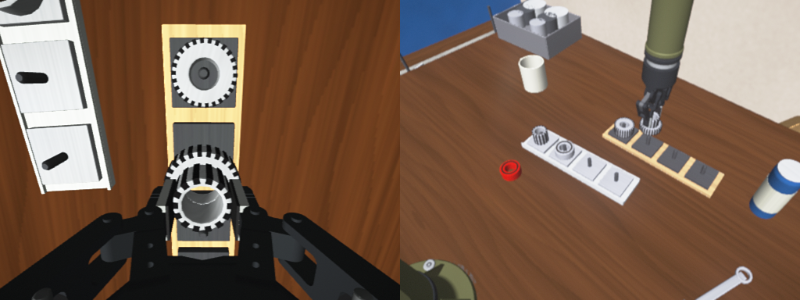

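Cluster gear held level, bore at about (259,262), which matches the prediction. I'll place it and then pick the bearing.

```bash
python3 - <<'E'
from go import *
if place("cluster",40):
    pick("bearing"); carry("bearing",-40); snap("c3"); snap("c3d","side")
    c=r.get_calibration("wrist"); p=r.observe()["tool_pos"]; print(proj(c,[p[0],p[1],p[2]+20]))
    im=np.hstack([cv2.imread("pics/c3.png"),cv2.imread("pics/c3d.png")]); cv2.imwrite("pics/c3b.png",cv2.resize(im,(800,300)))
E
```

```text
near post 15.3 [627.  -69.9  72.9] w 36.4 F [ 0.1 -1.3 -3. ]
on post 15.9 [627.3 -70.3  50.5] w 36.6 F [-0.2  0.1 -3.5]
seat 16.2 [627.8 -70.3  42. ] w 36.8 F [ 0.1 -0.  -1.8]
open 16.8 [627.7 -70.3  42.1] w 84.6 F [-0.1  0.3 -0.1]
down 19.4 [455.8  74.8  25.9] w 85.0 F [ 0.7 -0.4 -0.3]
grip 19.8 [456.   74.8  26.4] w 49.3 F [-0.9 -0.7  5.8]
lifted 20.6 [454.6  74.6  89.8] w 49.0 F [ 0.5 -0.1 -2.2]
over 21.7 [ 632.3 -147.5   90. ] w 49.3 F [-0.6  1.  -3.6]
[[259.54709772 261.30006609]]
```

View pics/c3b.png

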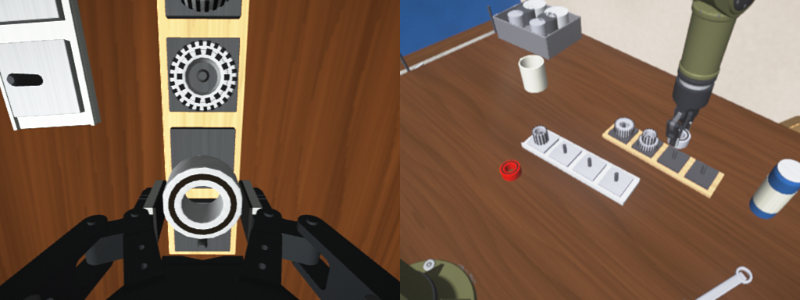

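```bash
python3 - <<'E'
import cv2
im=cv2.imread("pics/c3.png")[180:340,180:340]; cv2.imwrite("pics/c3z.png",cv2.resize(im,None,fx=3.6,fy=3.6,interpolation=cv2.INTER_CUBIC))
im=cv2.imread("pics/c3d.png")[110:250,370:512]; cv2.imwrite("pics/c3y.png",cv2.resize(im,None,fx=4,fy=4,interpolation=cv2.INTER_CUBIC))
E
```

```text
(no output)
```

View pics/c3z.png

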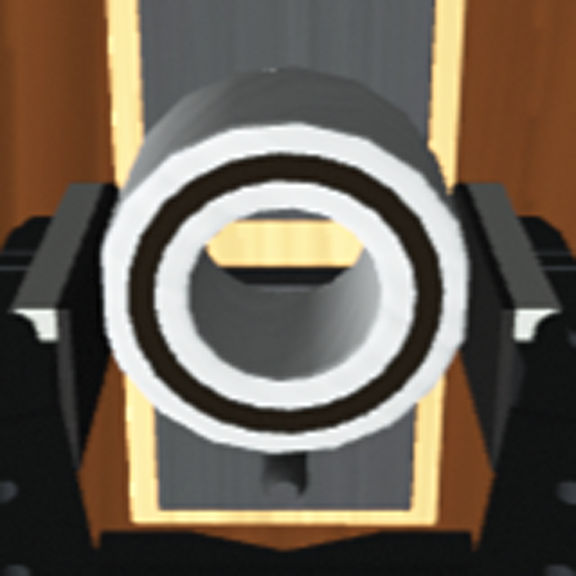

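View pics/c3y.png

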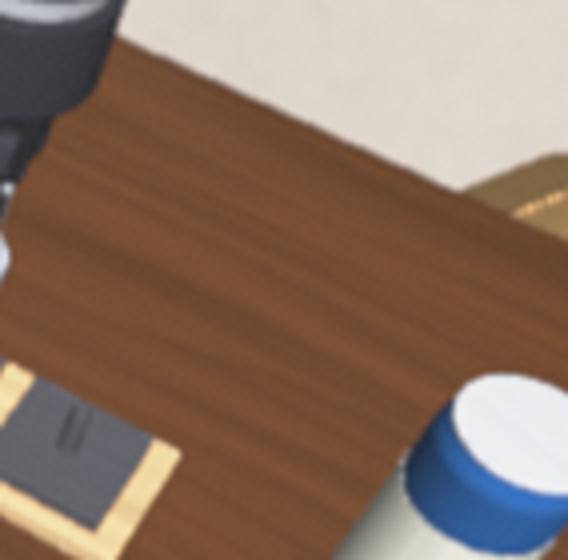

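Bearing bore at (259,260.5) against a predicted (259.5,261.3): centred and level. I'll place it, then pick the pinion.

```bash
python3 - <<'E'
from go import *
if place("bearing",-40):
    pick("pinion"); carry("pinion",-120); snap("c4"); snap("c4d","side")
    c=r.get_calibration("wrist"); p=r.observe()["tool_pos"]; print(proj(c,[p[0],p[1],p[2]+28]))
    im=np.hstack([cv2.imread("pics/c4.png"),cv2.imread("pics/c4d.png")]); cv2.imwrite("pics/c4b.png",cv2.resize(im,(800,300)))
E
```

```text
near post 22.3 [ 632.3 -149.4   57.1] w 49.1 F [-0.3 -0.1 -2.4]
on post 22.8 [ 632.5 -150.1   35. ] w 49.1 F [-0.8 -1.2 -1.9]
seat 23.2 [ 633.1 -150.2   26.6] w 49.5 F [ 0.1 -1.  -2. ]
open 23.6 [ 632.9 -150.1   26.6] w 85.2 F [ 0.2  0.5 -0. ]
down 26.7 [445.  158.   30.4] w 85.1 F [ 0.6 -0.8  0.3]
grip 27.2 [445.2 158.   30.7] w 37.7 F [-1.4  0.5  5.1]
lifted 28.0 [444.  157.5  94.3] w 37.9 F [ 0.1  0.2 -1.8]
over 29.6 [ 638.4 -227.3   94.9] w 38.3 F [-0.8  0.9 -2.5]
[[259.5532098  270.37430689]]
```

View pics/c4b.png

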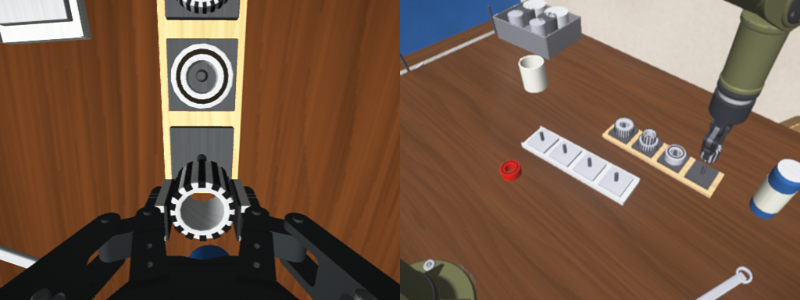

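```bash
python3 - <<'E'
from h import *
from scipy.optimize import least_squares
V=pickle.load(open("V.pkl","rb"))
for n,u,v,z in [("s0",62,246,0),("d0",468,263,0)]:
    c=V[n][0]; s=least_squares(lambda p:proj(c,[p[0],p[1],z])[0]-[u,v],[640,-300]); print(n,s.x)
# cap top triangulate
f=lambda p:np.r_[proj(V["s0"][0],p)[0]-[44,184],proj(V["d0"][0],p)[0]-[497,220]]
print(least_squares(f,[640,-300,100]).x)
E
```

```text
s0 [ 650.74595483 -390.34579988]
d0 [ 669.21542359 -387.06281524]
[ 652.53426851 -378.69884851  143.31867889]
```

The bottle is at y≈-380, more than 80 mm clear of the gripper. Placing the pinion now.

```bash
python3 - <<'E'
from go import *
if place("pinion",-120):
    r.move_to([620,-60,290],quat(0)); snap("f"); snap("fs","scene"); snap("fd","side"); st("end")
    for t in ["spur_gear","pinion","cluster_gear","bearing"]: 
        print(t,[(round(d["score"],2),[round(v) for v in d["point"]]) for d in r.pinpoint("wrist",t)])
    print([np.round(post(y)) for y in (120,40,-40,-120)])
    a=cv2.resize(cv2.imread("pics/f.png")[20:300,200:330],None,fx=2.1,fy=2.1,interpolation=cv2.INTER_CUBIC)
    b=cv2.resize(cv2.imread("pics/fd.png")[110:270,240:430],None,fx=2.5,fy=2.5,interpolation=cv2.INTER_CUBIC)
    o=np.zeros((588,760,3),np.uint8); o[:a.shape[0],:a.shape[1]]=a; o[:b.shape[0],275:275+b.shape[1]]=b; cv2.imwrite("pics/fin.png",o)
E
```

```text
near post 30.1 [ 637.5 -229.4   61.3] w 38.0 F [ 0.6 -0.9 -1.2]
on post 30.6 [ 637.7 -229.9   39.6] w 38.4 F [ 0.2 -0.3 -1.6]
seat 31.0 [ 637.9 -229.9   30.9] w 37.8 F [ 0.8  0.3 -1.1]
open 31.5 [ 638.1 -230.    31.1] w 84.8 F [ 1.  -0.3 -0.1]
end 33.3 [619.4 -61.7 287.9] w 84.8 F [ 0.2 -0.7  0. ]
spur_gear [(0.91, [626, 8, 25])]
pinion [(0.72, [633, -230, 24])]
cluster_gear [(0.72, [626, -70, 20])]
bearing [(0.72, [636, -150, 25])]
[array([622.,  10.]), array([628., -70.]), array([ 633., -150.]), array([ 638., -230.])]
```

View pics/fin.png

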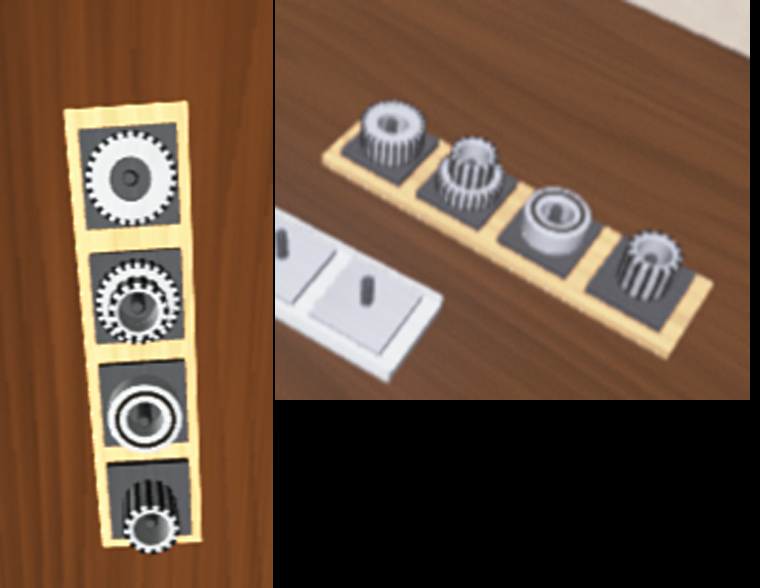

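View pics/fs.png

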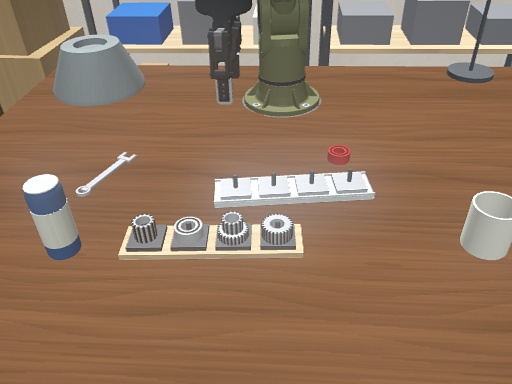

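All four parts are seated flat with the posts up through their bores, in reversed order. The red ring at (338,155) is untouched.

```bash
python3 -c "
from plant import r
r.close_job()"
```

```text
the job is handed in; nothing more can be done
```

I moved all four parts to the build rack in reverse order and handed the job in at about 33 s on the robot's clock. From the robot's left, the wash rack held pinion, bearing, cluster gear, spur gear. The build rack now holds spur gear, cluster gear, bearing, pinion.

- **Last pictures:** the final wrist, side and scene views show every part upright and flat on its plate with the post in its bore. The wash rack is empty, the red look-alike bearing has not moved, and the gripper is clear.
- **Network check:** the networks' positions are within 5 mm of the target posts. The widest gap is the pinion, 633 against 638 mm in x, which is close to the networks' stated accuracy. The wrist picture shows the pinion standing on its post.
- **Forces:** the sampled wrist readings stayed under about 8 N, and none showed contact with a post while lowering.
- **Disagreements while measuring:**
  - A fit to the plate edges put the build-rack plate tops at about 15.5–16 mm instead of 22 mm, so I did not use it. The post tops came out at 49–52 mm against the stated 52 mm, and I aimed by those.
  - The closed width on the bearing read 49 mm against its 52 mm diameter. It was held level and centred all the same.

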